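Reset the tripped outlet breaker

TASK

One outlet of the power unit on the desk has tripped: its lamp is amber and its black breaker cap has popped up. With a fingertip, gently push that cap fully home, then press the blue restart button down fully for a moment, and withdraw so that it springs back. Do not touch the other breakers or the red button, and do not grip, lift or shift the mug, adapter or transceiver.

Things in the scene. Friction and masses are not known exactly. Their poses are not given: they have to be found in the camera images.
- unit: Fixed grey power unit on the desk, 130 (x) x 420 (y) x 46 mm high; origin under its centre, z up, y along it. On top, side by side along y at 66 mm pitch, six grey bay plates (112 x 60 x 4 mm) in changing order: four outlets (socket, lamp, breaker cap) and two with one button. All caps and buttons lie in a line along y, 20 mm to -x of the unit's middle; lamps 25 mm further to -x.
- tripped_top (a point): Centre of the top face of the tripped breaker's cap: black, 22 mm diameter, 6 mm thick, on a white 19 mm stem that shows under it because the cap has popped up; its lamp is amber, the other three green. Tripped, the top is 13 to 14 mm above the bay plate (63 to 64 mm above the desk); pushed home, 4 mm above it. The point moves with the cap; z up.
- breaker_a (a joint): Travel of the tripped breaker's cap, straight down, m: 0 fully out, 0.010 fully home against a hard stop; starts at 0 to 0.001. About 3 N of dry friction, no spring: it stays where it is left.
- restart_top (a point): Centre of the flat top face of the blue restart button, 24 mm diameter, 9 mm above its bay plate (59 mm above the desk) when released. Moves with the button; z up.
- restart (a joint): Travel of the blue restart button, straight down, m: 0 released, 0.006 at its hard stop. Spring return: about 2 N to start, 5 N fully down.
- breaker_b: Black breaker cap of a healthy outlet, beside a green lamp, 22 mm diameter; origin at the centre of its top face, z up. It is already pushed in (top 4 mm above its bay plate, 54 mm above the desk). Must not be touched.
- breaker_c: Black breaker cap of a healthy outlet, beside a green lamp, 22 mm diameter; origin at the centre of its top face, z up. It is already pushed in (top 4 mm above its bay plate, 54 mm above the desk). Must not be touched.
- breaker_d: Black breaker cap of a healthy outlet, beside a green lamp, 22 mm diameter; origin at the centre of its top face, z up. It is already pushed in (top 4 mm above its bay plate, 54 mm above the desk). Must not be touched.
- all_off: Red all-off button, 24 mm diameter, top 9 mm above its bay plate (59 mm above the desk); origin at the centre of its top face, z up. Spring return. Must not be touched.
- mug: Loose blue mug, 80 mm diameter, 92 mm high, beyond the +y end of the unit; origin under its centre. A bystander.
- adapter: Loose white plug adapter, 40 x 50 x 55 mm high with two brass blades on its +x side, standing on the far side of the unit; origin under its centre. A bystander.
- transceiver: Loose steel transceiver module with a blue end, 14 x 68 x 10 mm, lying on the desk on the robot's side of the unit; origin under its steel part. A bystander.

How it is judged:
By the outcome, as a careful person would: the job done as asked, in the order asked, and still so for the second after the job is handed in, with the robot touching nothing.
It also fails if it takes over 38 s, if anything falls off the work surface, if the arm or the gripper's body presses on something with over 40 N, if the wrist force passes 120 N, or if a joint passes its speed limit or range.

ROBOT

A 7-joint arm with a two-finger parallel gripper is mounted at the origin on the work surface. World frame = base frame: x ahead of the robot, y to its left, z up, the work surface at z = 0. Lengths are in m, angles in rad, forces in N, time in s.
With the tool pointing down it reaches from about 0.425 to 0.875 m from the base axis. Payload 9.9 kg.
Tool frame: the origin (TCP) lies at the very end of the fingers, on their centre line; the grasp point (between the pads) lies 19 mm behind it (bot.pinch_z is the distance from the TCP to the grasp point, in m); z points along the fingers, y is the line along which they close (so a half turn about z gives the same grasp; the last joint's range is limited). The gripper opens to 85 mm and grips with 20 to 120 N. Pads are 22 mm wide; open, the fingers measure 114 mm over their backs; the gripper's body (76 mm by 85 mm) begins 54 mm behind the grasp point. The pads swing forward as they close: fully open they stand 13 mm farther back than shut.
Start: joints at [1.198, 0.576, 0.025, 1.437, -0.015, 1.129, -0.057], TCP at [0.192, -0.647, 0.231] pointing down, gripper open.
Joint ranges: [-2.76, 2.76], [-0.34, 2.15], [-1.52, 1.57], [0.19, 2.46], [-1.09, 4.23], [0.17, 1.99], [-2.82, 2.82]. Speed limits (rad/s): [2.22, 2.22, 3.01, 3.01, 3.14, 3.14, 3.14].

INTERFACE

Orientations are given as a unit quaternion [x, y, z, w].
In Python, from cell import state, cams, bot gives the robot as it stands.
- The arm moves only by the tool arm_command, never from a script. Its argument "steps" is a list of rows, each an object with "claw": the finger opening in mm, from 0 to 85.4; "offset": the shift along the tool's x, y, z in mm, a list of three; "turn": the turn about the tool's z in degrees. In form: [{"claw": claw, "offset": [dx, dy, dz], "turn": turn}, ...]. A call has 1 to 12 rows; each row shifts and turns the commanded pose from where the row before left it, along the tool's axes as they then stand; what a row does not reach is not made up. A row lasts 1/10 s, in which the tool goes at most 50 mm and 8.59 degrees, less where a joint would pass 70% of its speed; a pose out of reach is approached as far as the arm can. A call with a gripper value outside its range is refused whole. The fingers move at their own pace and stop on an object; "newtons" is the grip in N (left out, the last holds). Time passes only in rows, so rows that do not move let the fingers close. It gives the time, the measured TCP pose, the force, the opening and the grip force at its end, in the units of the state.
- state(): the state, without advancing time (a new reading comes with each control period).
- cams.capture(name): name is "side" or "top"; returns a dict with "color" (400x640x3 uint8, red, green, blue), "z_map" (400x640 float32, m along the optical axis (not along the pixel's ray), 0 where there is no reading), "fx", "fy", "cx", "cy" (pixels), "position" and "orientation" of the camera in the world. Camera axes: x right, y up, looking along -z (the intrinsics and any distortion apply to the point x, -y, -z); pixel columns grow to the right and rows downward; lengths in m; the calibration is good to about 2 mm. A picture is of the moment at which its call begins.
- bot.job_done(): hands the job in; it is judged then, once.
Trained networks look in the newest picture that a camera, given by its name, has taken for a name from the list of things; names that differ only in an ending like _2 or _b are one class to them, and where a whole thing is asked for, a point or a joint stands for the part that bears it (a point fixed in the world has none). Each returns a list of dicts, best first, with "score" (0 to 1); they miss things now and then, are a little off and sometimes report something else, mostly with a low value. They report only what shows in the picture. A call takes as long as a camera call.
- cams.boxes_of(label, camera): "point" ([x, y, z] in m, in world coordinates, good to about 4 mm: the middle of the surface that is visible of it).
- cams.tip_of(label, camera): "point" ([x, y, z] in m, in world coordinates, good to about 4 mm: a listed point, or the origin of a listed thing).
The state is a dict: "time_s": time; "joint_pos": joint angles; "joint_velocities": joint speeds; "tau": joint torques, N m; "ee_pos": TCP position; "tool_rot": TCP orientation; "contact_force": force on the tool from outside, world axes, zero at the start; "ft_torque": the same for the moment, N m; "width": finger opening in m; "grip_force": force on a finger pad.
Only numpy, scipy, OpenCV 4.12 (cv2) and the standard library are available. Lean on these libraries where they do the work, as an engineer would, in place of code of your own. Each camera call takes 0.05 s, during which the arm holds its last target. There are 200 camera calls.

## Working session

There is one attempt and no reset: what is moved stays moved. The work goes in short steps, Python scripts to look and compute and a tool call to move; the robot and the scene stay as the last step left them, time stands still between calls to the robot, and variables do not carry over. Pictures are saved under pics/ and viewed, at most 10 in all, crops included, and the job is handed in when it is done.

Besides the shell and the picture viewer there is one more tool, called after "Call:" as a command line: name --argument value ..., lists and objects as JSON in quotes. arm_command: Moves the arm, as the interface text tells. Its arguments: {"type":"object","properties":{"steps":{"type":"array","items":{"type":"object","properties":{"claw":{"type":"number"},"offset":{"type":"array","items":{"type":"number"}},"turn":{"type":"number"}}}},"newtons":{"type":"number"}},"required":["steps"]}

```bash
mkdir -p pics; cat > h.py <<'E'
from cell import state,cams,bot
import numpy as np,cv2
from scipy.spatial.transform import Rotation as R
def world(c,u,v,z=None):
    d=np.array([(u-c["cx"])/c["fx"],-(v-c["cy"])/c["fy"],-1.])
    d=R.from_quat(c["orientation"]).apply(d);p=np.array(c["position"])
    if z is None: return p+d*c["z_map"][int(v),int(u)]
    return p+d*(z-p[2])/d[2]
E
python3 - <<'E'
from h import *
s=state();print(s["time_s"],s["ee_pos"],s["tool_rot"],s["contact_force"],s["width"])
for n in("top","side"):
    c=cams.capture(n);cv2.imwrite(f"pics/{n}1.png",c["color"][:,:,::-1]);print(n,c["position"],c["orientation"],c["fx"],[k for k in c])
    np.savez(f"{n}1.npz",**c)
    for l in("tripped_top","restart_top","breaker_b","all_off","unit"):
        print(l,[(np.round(d["point"],4),round(d["score"],2)) for d in cams.tip_of(l,n)[:4]])
E
```

```text
0.0 [ 0.1921506  -0.64657365  0.23044298] [ 9.89586318e-01  1.43938184e-01 -1.52938129e-04 -8.33334823e-04] [ 0.27511622  0.50765096 -0.2575362 ] 0.0851828101138705
top [0.46356685 0.07892104 0.9097637 ] [ 0.05392292 -0.04811985 -0.69726276  0.71316298] 444.485670254971 ['color', 'z_map', 'fx', 'fy', 'cx', 'cy', 'position', 'orientation']
tripped_top [(array([ 0.5144, -0.0026,  0.0616]), 0.46)]
restart_top [(array([0.5403, 0.1286, 0.0612]), 0.53)]
breaker_b [(array([ 0.4793, -0.1314,  0.0516]), 0.66), (array([0.5282, 0.0655, 0.0545]), 0.63), (array([0.5506, 0.1871, 0.0528]), 0.51)]
all_off [(array([ 0.498 , -0.0705,  0.0617]), 0.66)]
unit []
side [0.32868532 0.631711   0.52480615] [-0.08734698  0.42742918  0.88340616 -0.17107997] 373.1207806753216 ['color', 'z_map', 'fx', 'fy', 'cx', 'cy', 'position', 'orientation']
tripped_top [(array([ 0.5108, -0.0035,  0.0656]), 0.45)]
restart_top [(array([0.5355, 0.1282, 0.0578]), 0.56)]
breaker_b [(array([0.5499, 0.1918, 0.0533]), 0.48), (array([ 0.4846, -0.1353,  0.0529]), 0.42), (array([0.5252, 0.063 , 0.0537]), 0.37)]
all_off []
unit [(array([ 0.5376,  0.0276, -0.0012]), 0.98)]
```

View pics/top1.png

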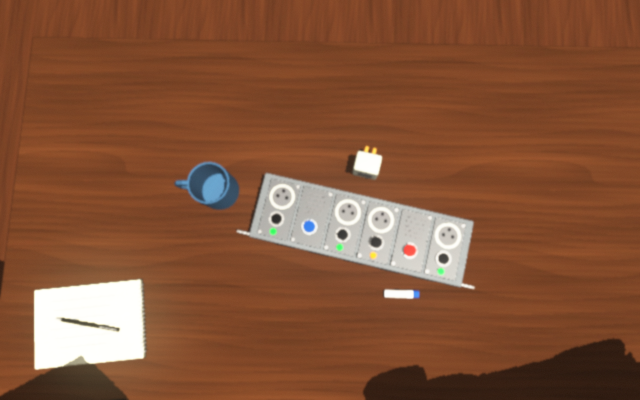

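View pics/side1.png

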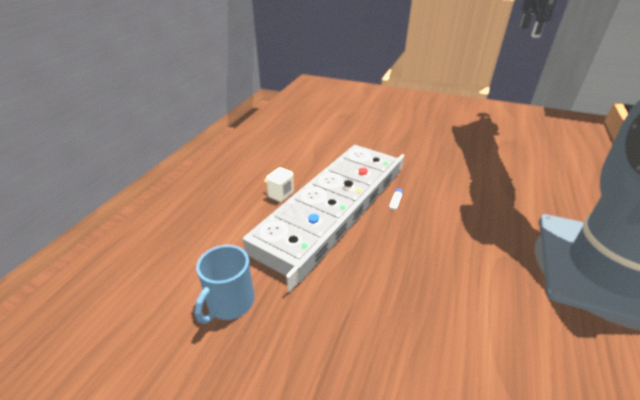

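The top view shows the amber lamp at (374,256) with its black cap at (376,242). The blue button is at (309,227) and the red one at (410,250). In the side view the tripped cap is at about (348,183) and blue at (313,218). I'll now refine these points by triangulation and a line fit.

```bash
cat > m.py <<'E'
from h import *
T,S=[dict(np.load(f"{n}1.npz")) for n in("top","side")]
def blob(c,u,v,kind,r=10):
    h=cv2.cvtColor(c["color"],cv2.COLOR_RGB2HSV).astype(int);H,Sa,V=h[...,0],h[...,1],h[...,2]
    m={"k":V<70,"b":(H>100)&(H<125)&(Sa>140),"r":((H<8)|(H>172))&(Sa>170)}[kind]
    w=np.zeros_like(m);w[v-r:v+r+1,u-r:u+r+1]=1
    n,l,st,ce=cv2.connectedComponentsWithStats((m&w).astype(np.uint8))
    i=1+np.argmax(st[1:,4]);return ce[i],st[i,4]
def tri(a,b):
    P=[];D=[]
    for c,(u,v) in((T,a),(S,b)):
        P.append(c["position"]);d=world(c,u,v,0.)-c["position"];D.append(d/np.linalg.norm(d))
    t=np.linalg.lstsq(np.c_[D[0],-D[1]],P[1]-P[0],rcond=None)[0]
    A=P[0]+t[0]*D[0];B=P[1]+t[1]*D[1];return (A+B)/2,np.linalg.norm(A-B)
L=[("b1",(276,219),(293,240),"k",.054),("restart",(309,227),(313,218),"b",.059),("b2",(342,235),(332,202),"k",.054),("trip",(376,242),(348,183),"k",.0635),("red",(410,250),(363,171),"r",.059),("b3",(443,259),(376,160),"k",.054)]
X=[]
for n,a,b,k,z in L:
    (pa,na),(pb,nb)=blob(T,*a,k),blob(S,*b,k,7)
    p,e=tri(pa,pb);q=world(T,*pa,z);r=world(S,*pb,z);X.append((q+r)/2)
    print(n,na,nb,pa.round(1),pb.round(1),"tri",p.round(4),round(e,4),"top",q.round(4),"side",r.round(4),"depth",world(T,*pa.round()).round(4))
X=np.array(X);k=np.arange(6)
f=np.polyfit(k,X[:,:2],1);print("pitch",np.linalg.norm(f[0]),"yaw",np.degrees(np.arctan2(f[0][1],f[0][0])));print((np.outer(k,f[0])+f[1]).round(4))
E
python3 m.py
```

```text
b1 46 21 [276.  218.2] [292.9 238.8] tri [0.5534 0.1906 0.0532] 0.0015 top [0.5526 0.1902 0.054 ] side [0.5537 0.1915 0.054 ] depth [0.5532 0.1904 0.0524]
restart 77 32 [308.6 225.9] [313.1 218.8] tri [0.5397 0.1268 0.0545] 0.0015 top [0.5386 0.1263 0.059 ] side [0.5385 0.1317 0.059 ] depth [0.5385 0.1255 0.0589]
b2 38 11 [341.9 234.1] [331.3 201.8] tri [0.5258 0.0622 0.0531] 0.0017 top [0.5249 0.062  0.054 ] side [0.5262 0.0635 0.054 ] depth [0.5249 0.0619 0.0554]
trip 40 15 [375.1 241.4] [348. 183.] tri [ 0.5118 -0.0011  0.0624] 0.0001 top [ 0.5117 -0.001   0.0635] side [5.114e-01 5.000e-04 6.350e-02] depth [ 0.5125 -0.0009  0.0624]
red 68 1 [408.9 249.7] [361. 173.] tri [ 0.4997 -0.0669  0.0501] 0.0036 top [ 0.4976 -0.0658  0.059 ] side [ 0.4982 -0.0534  0.059 ] depth [ 0.497  -0.0657  0.0606]
b3 8 2 [443.1 256.2] [375.5 159. ] tri [ 0.486  -0.1322  0.0533] 0.0017 top [ 0.4869 -0.1318  0.054 ] side [ 0.485  -0.1313  0.054 ] depth [ 0.4874 -0.1318  0.0532]
pitch 0.06543221217300346 yaw -101.90606737567245
[[ 5.525e-01  1.919e-01]
 [ 5.390e-01  1.279e-01]
 [ 5.255e-01  6.390e-02]
 [ 5.120e-01 -2.000e-04]
 [ 4.985e-01 -6.420e-02]
 [ 4.850e-01 -1.282e-01]]
```

Call:
arm_command --steps '[{"claw": 0, "offset": [0, 0, 0], "turn": 7.1}, {"claw": 0, "offset": [0, 0, 0], "turn": 7.1}, {"claw": 0, "offset": [0, 0, 0], "turn": 7.1}, {"claw": 0, "offset": [0, 0, 0], "turn": 7.1}, {"claw": 0, "offset": [10, -39, 0], "turn": 0}, {"claw": 0, "offset": [10, -39, 0], "turn": 0}, {"claw": 0, "offset": [10, -39, 0], "turn": 0}, {"claw": 0, "offset": [10, -39, 0], "turn": 0}, {"claw": 0, "offset": [10, -39, 0], "turn": 0}, {"claw": 0, "offset": [10, -39, 0], "turn": 0}, {"claw": 0, "offset": [10, -39, 0], "turn": 0}, {"claw": 0, "offset": [10, -39, 0], "turn": 0}]' --newtons 20

```text
time_s: 1.8
ee_pos: [0.3352, -0.3567, 0.2316]
tool_rot: [0.995, -0.103, 0.0, 0.0]
contact_force: [0.6, -0.2, -0.4]
width: -0.0002
grip_force: 0.0
```

Call:
arm_command --steps '[{"claw": 0, "offset": [10, -39, 0], "turn": 0}, {"claw": 0, "offset": [10, -39, 0], "turn": 0}, {"claw": 0, "offset": [10, -39, 0], "turn": 0}, {"claw": 0, "offset": [10, -39, 0], "turn": 0}, {"claw": 0, "offset": [10, -39, 0], "turn": 0}, {"claw": 0, "offset": [10, -39, 0], "turn": 0}, {"claw": 0, "offset": [10, -39, 0], "turn": 0}, {"claw": 0, "offset": [10, -39, 0], "turn": 0}, {"claw": 0, "offset": [10, -39, 0], "turn": 0}, {"claw": 0, "offset": [0, 0, 0], "turn": 0}, {"claw": 0, "offset": [0, 0, 0], "turn": 0}]'

```text
time_s: 2.9
ee_pos: [0.495, -0.0323, 0.2312]
tool_rot: [0.995, -0.102, -0.0, 0.0]
contact_force: [0.1, -0.8, 0.4]
width: 0.0
grip_force: 0.0
```

```bash
cat > g.py <<'E'
from h import *
import sys
s=state();r=R.from_quat(s["tool_rot"])
t=np.array([float(a) for a in sys.argv[1:4]])
print(round(s["time_s"],2),s["ee_pos"].round(4) if hasattr(s["ee_pos"],'round') else s["ee_pos"],np.round(s["contact_force"],2),round(s["width"],4))
print("axes",r.as_matrix().round(3).tolist(),"go mm",(r.inv().apply(t-s["ee_pos"])*1000).round(1))
E
python3 g.py .512 -.001 .085
```

```text
2.9 [ 0.495  -0.0323  0.2312] [ 0.14 -0.77  0.39] 0.0
axes [[0.979, -0.203, -0.0], [-0.203, -0.979, -0.0], [-0.0, 0.0, -1.0]] go mm [ 10.3 -34.1 146.2]
```

Call:
arm_command --steps '[{"claw": 0, "offset": [10, -34, 0], "turn": 0}, {"claw": 0, "offset": [0, 0, 40], "turn": 0}, {"claw": 0, "offset": [0, 0, 40], "turn": 0}, {"claw": 0, "offset": [0, 0, 40], "turn": 0}, {"claw": 0, "offset": [0, 0, 26], "turn": 0}, {"claw": 0, "offset": [0, 0, 0], "turn": 0}, {"claw": 0, "offset": [0, 0, 0], "turn": 0}]'

```text
time_s: 3.6
ee_pos: [0.5115, -0.003, 0.0858]
tool_rot: [0.995, -0.104, -0.0, 0.0]
contact_force: [-0.2, 0.2, 0.0]
width: 0.0003
grip_force: 0.0
```

```bash
python3 g.py .512 -.001 .054
python3 - <<'E'
from h import *
a=cams.capture("side")["color"][130:260,250:430,::-1];b=cams.capture("top")["color"][170:300,250:480,::-1]
a=cv2.resize(a,None,fx=3,fy=3,interpolation=2);b=cv2.resize(b,None,fx=2,fy=2)
cv2.imwrite("pics/a2.png",a)
cv2.imwrite("pics/b2.png",b)
E
```

```text
3.6 [ 0.5115 -0.003   0.0858] [-0.19  0.25  0.03] 0.0003
axes [[0.978, -0.207, -0.0], [-0.207, -0.978, -0.0], [-0.0, 0.001, -1.0]] go mm [ 0.1 -2.1 31.8]
```

View pics/a2.png

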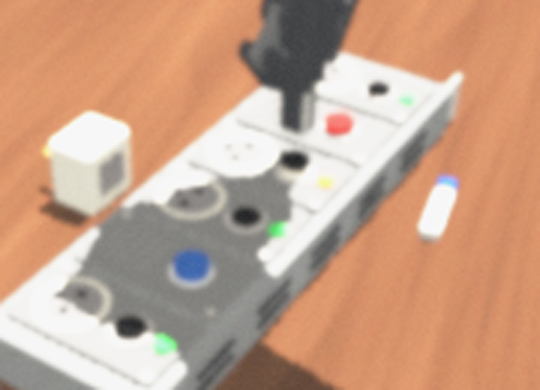

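The crop shows the closed fingertips at (297,130), directly above the raised cap at (294,160). The other breakers and the red button are clear.

Call:
arm_command --steps '[{"claw": 0, "offset": [0, -2, 10], "turn": 0}, {"claw": 0, "offset": [0, 0, 8], "turn": 0}, {"claw": 0, "offset": [0, 0, 2], "turn": 0}, {"claw": 0, "offset": [0, 0, 2], "turn": 0}, {"claw": 0, "offset": [0, 0, 2], "turn": 0}, {"claw": 0, "offset": [0, 0, 2], "turn": 0}, {"claw": 0, "offset": [0, 0, 2], "turn": 0}, {"claw": 0, "offset": [0, 0, 1], "turn": 0}, {"claw": 0, "offset": [0, 0, 1], "turn": 0}]'

```text
time_s: 4.6
ee_pos: [0.5118, 0.0001, 0.0552]
tool_rot: [0.995, -0.103, -0.0, -0.0]
contact_force: [-2.1, -0.3, 3.3]
width: 0.0
grip_force: 1.5
```

Call:
arm_command --steps '[{"claw": 0, "offset": [0, 0, 0.5], "turn": 0}, {"claw": 0, "offset": [0, 0, 0.5], "turn": 0}, {"claw": 0, "offset": [0, 0, 0.5], "turn": 0}, {"claw": 0, "offset": [0, 0, 0], "turn": 0}]'

```text
time_s: 5.0
ee_pos: [0.512, 0.0001, 0.0541]
tool_rot: [0.995, -0.103, 0.0, -0.0]
contact_force: [-3.2, 0.8, 6.9]
width: -0.0001
grip_force: 3.5
```

Call:
arm_command --steps '[{"claw": 0, "offset": [0, 0, 0.5], "turn": 0}, {"claw": 0, "offset": [0, 0, 0.5], "turn": 0}, {"claw": 0, "offset": [0, 0, 0], "turn": 0}]'

```text
time_s: 5.3
ee_pos: [0.512, 0.0001, 0.0539]
tool_rot: [0.995, -0.103, 0.0, -0.0]
contact_force: [-6.4, 0.7, 20.7]
width: -0.0
grip_force: 10.2
```

Call:
arm_command --steps '[{"claw": 0, "offset": [0, 0, -5], "turn": 0}, {"claw": 0, "offset": [0, 0, -20], "turn": 0}, {"claw": 0, "offset": [0, 0, -25], "turn": 0}, {"claw": 0, "offset": [0, 0, 0], "turn": 0}, {"claw": 0, "offset": [0, -33, 0], "turn": 0}, {"claw": 0, "offset": [0, -33, 0], "turn": 0}, {"claw": 0, "offset": [0, -32, 0], "turn": 0}, {"claw": 0, "offset": [0, -32, 0], "turn": 0}, {"claw": 0, "offset": [0, 0, 0], "turn": 0}, {"claw": 0, "offset": [0, 0, 0], "turn": 0}]'

```text
time_s: 6.3
ee_pos: [0.5387, 0.1279, 0.1023]
tool_rot: [0.995, -0.102, -0.0, 0.0]
contact_force: [-0.1, -0.7, -0.4]
width: 0.0004
grip_force: 0.0
```

```bash
python3 g.py .539 .127 .059
python3 - <<'E'
from h import *
a=cams.capture("side")["color"][130:260,250:430,::-1]
cv2.imwrite("pics/a3.png",cv2.resize(a,None,fx=4,fy=4,interpolation=2))
E
```

```text
6.3 [0.5387 0.1279 0.1023] [-0.06 -0.65 -0.44] 0.0004
axes [[0.979, -0.204, -0.0], [-0.204, -0.979, -0.0], [-0.0, 0.0, -1.0]] go mm [ 0.5  0.8 43.3]
```

View pics/a3.png

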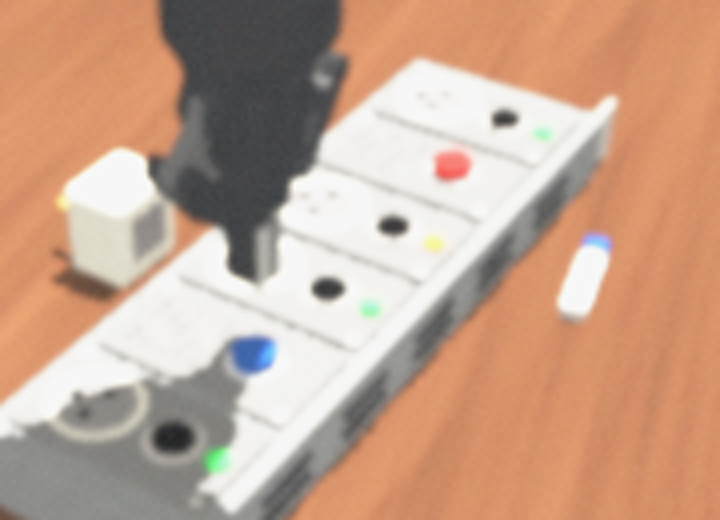

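The tripped cap at (393,225) now sits flat like its neighbours, and its lamp is still amber. The fingertips at (252,270) are above the blue button at (253,355).

Call:
arm_command --steps '[{"claw": 0, "offset": [0, 0, 25], "turn": 0}, {"claw": 0, "offset": [0, 0, 15], "turn": 0}, {"claw": 0, "offset": [0, 0, 2], "turn": 0}, {"claw": 0, "offset": [0, 0, 2], "turn": 0}, {"claw": 0, "offset": [0, 0, 2], "turn": 0}, {"claw": 0, "offset": [0, 0, 2], "turn": 0}, {"claw": 0, "offset": [0, 0, 1], "turn": 0}, {"claw": 0, "offset": [0, 0, 0.5], "turn": 0}, {"claw": 0, "offset": [0, 0, 0.5], "turn": 0}, {"claw": 0, "offset": [0, 0, 0], "turn": 0}]'

```text
time_s: 7.35
ee_pos: [0.5391, 0.127, 0.0531]
tool_rot: [0.995, -0.103, 0.0, 0.0]
contact_force: [-0.0, -3.8, 6.1]
width: 0.0002
grip_force: 3.0
```

Call:
arm_command --steps '[{"claw": 0, "offset": [0, 0, 0.5], "turn": 0}, {"claw": 0, "offset": [0, 0, 0.5], "turn": 0}, {"claw": 0, "offset": [0, 0, 0], "turn": 0}, {"claw": 0, "offset": [0, 0, 0], "turn": 0}, {"claw": 0, "offset": [0, 0, 0], "turn": 0}]'

```text
time_s: 7.85
ee_pos: [0.5391, 0.127, 0.053]
tool_rot: [0.995, -0.103, 0.001, -0.0]
contact_force: [-3.2, -4.5, 17.9]
width: 0.0003
grip_force: 8.6
```

Force has jumped to 18 N at z = 53 mm, which matches the hard stop. I'll withdraw and check.

Call:
arm_command --steps '[{"claw": 0, "offset": [0, 0, -5], "turn": 0}, {"claw": 0, "offset": [0, 0, -15], "turn": 0}, {"claw": 0, "offset": [0, 0, -40], "turn": 0}, {"claw": 0, "offset": [0, 0, -45], "turn": 0}, {"claw": 0, "offset": [0, 0, -45], "turn": 0}, {"claw": 0, "offset": [0, 0, 0], "turn": 0}, {"claw": 0, "offset": [0, 0, 0], "turn": 0}]'

```text
time_s: 8.55
ee_pos: [0.5391, 0.1282, 0.2028]
tool_rot: [0.995, -0.103, 0.001, -0.001]
contact_force: [0.2, -1.0, -1.2]
width: 0.0
grip_force: 0.0
```

```bash
python3 g.py .539 .127 .2
python3 - <<'E'
from h import *
a=cams.capture("side")["color"][130:280,250:430,::-1]
cv2.imwrite("pics/a4.png",cv2.resize(a,None,fx=4,fy=4,interpolation=2))
E
```

```text
8.55 [0.5391 0.1282 0.2028] [ 0.24 -1.04 -1.23] 0.0
axes [[0.979, -0.205, 0.002], [-0.205, -0.979, 0.001], [0.002, -0.002, -1.0]] go mm [0.1 1.2 2.8]
```

View pics/a4.png

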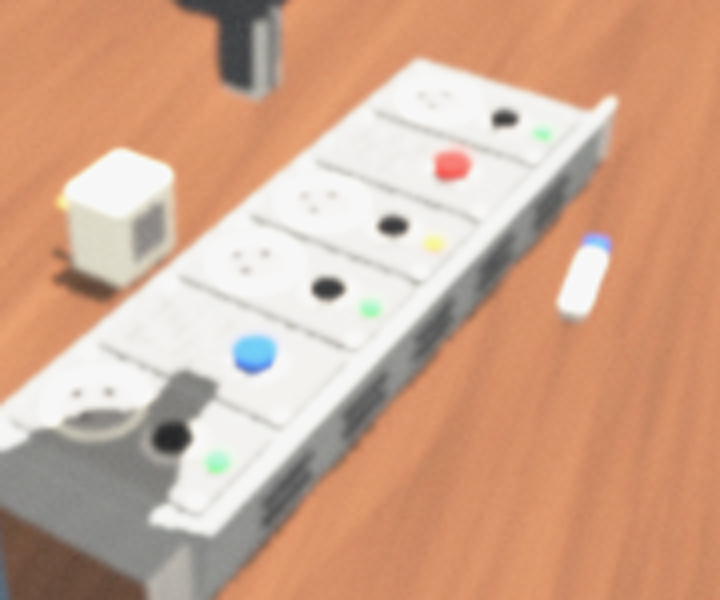

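The cap at (393,225) is flush and the blue button at (254,353) has sprung back up. The bystanders haven't moved. The lamp still shows amber, but the task never says it should change. Both presses ended on a hard stop at the expected height, so I'll hand in.

```bash
python3 -c "
from cell import bot
print(bot.job_done())"
```

```text
the job is handed in; nothing more can be done
None
```

I pushed the tripped cap home to its hard stop, pressed the blue restart button fully, and withdrew so it sprang back; the job is handed in at about 8.6 s, no verdict was returned, and the lamp still showed amber in the last picture.

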